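# Weigh the gas cartridges and load the full one

## Task

One of the two steel gas cartridges in the grey stand is full and the other is spent, and only weight tells them apart: set one gently in the cup of the balance, let go and see whether the cup sinks (full) or stays up (spent). Then press the full one straight down into the well of the white gas unit until you feel its seat reach the stop, and finish with the spent one standing in the balance cup, held up for the next person to see. Load the balance with no more than 15 N and the gas unit with no more than 25 N, and leave the things around in place.

Things in the scene. Friction and masses are not known exactly. Their poses are not given: they have to be found in the camera images.
- cartridge_1_mid (a point): steel gas cartridge, upright, 32 mm in diameter and 116 mm tall, straight-sided from 6 to 92 mm above its foot, then a cone to a 17 mm neck. Either full (0.28 to 0.35 kg) or spent (0.16 to 0.22 kg); both look alike and either may stand in either hole. This point is its centre, on the axis, 58 mm above the foot; z points up the axis.
- cartridge_1_foot (a point): centre of the underside of the same cartridge; z points up its axis.
- cartridge_1: the same cartridge; origin at the centre of its underside.
- cartridge_2_mid (a point): steel gas cartridge, upright, 32 mm in diameter and 116 mm tall, straight-sided from 6 to 92 mm above its foot, then a cone to a 17 mm neck. Either full (0.28 to 0.35 kg) or spent (0.16 to 0.22 kg); both look alike and either may stand in either hole. This point is its centre, on the axis, 58 mm above the foot; z points up the axis.
- cartridge_2_foot (a point): centre of the underside of the same cartridge; z points up its axis.
- cartridge_2: the same cartridge; origin at the centre of its underside.
- stand: fixed grey plastic block 58x128x34 mm with two round holes 36 mm wide and 24 mm deep, 68 mm apart along its y axis, in which the two unchecked cartridges stand, feet 10 mm above the worktop. Origin at the centre of its underside.
- balance: fixed check balance, grey housing 236x84x46 mm, long side along its x axis, tower with scale and pointer in the middle, 149 mm high. The cup is 90 mm from the middle towards -x, on a pan that moves straight up and down; at +x rides a fixed brass check weight, half-way between a full and a spent cartridge. It settles within half a second. Origin: centre of the underside.
- cup_floor (a point): centre of the inner floor of the round steel weighing cup; it moves with the pan. The cup is 35 mm wide inside and 24 mm deep, with a flared rim; z up.
- beam (a joint): tilt of the balance beam (rad): -0.12 = cup fully raised (as when empty, or with a spent cartridge), 0 = level, +0.12 = cup fully down (with a full one). From end to end the cup moves 22 mm.
- gas_unit: fixed white gas unit 118x110 mm, 60 mm high, with a gauge and a tap on its front (-x) side and a steel-collared round cartridge well in the middle of its top. Must never bear more than 25 N. Origin at the centre of its underside.
- well_mouth (a point): centre of the well's mouth, level with the top of its steel collar, 66 mm above the worktop; z up. The well is 36 mm wide.
- seat (a joint): travel of the rubber-faced seat in the well (m): 0 = up, as at the start; 0.012 = on its hard stop. It takes about 10 N to move, more than a cartridge weighs, and stays put; its washer gives 1 mm per 10 N. An adjuster sets its height: when up it lies 13 to 33 mm below the mouth, different every time and not measured, so the stop has to be felt.
- oil_bottle_mid (a point): bystander: small brown dropper bottle with a black cap, 34 mm in diameter, 78 mm tall; the point is 39 mm above its underside, over the middle. Leave it alone.
- dial_timer_mid (a point): bystander: white dial timer on a foot, 53x86x104 mm; the point is 52 mm above its underside, over the middle. Leave it alone.
- marker_mid (a point): bystander: black marker pen lying down, 144 mm long, 11 mm thick; the point is 5 mm above its underside, over the middle. Leave it alone.
- clay_tray_mid (a point): bystander: flat pale clay tray, 40x90x10 mm; the point is 5 mm above its underside, over the middle. Leave it alone.
- vial_mid (a point): bystander: white vial with a red cap, 19 mm in diameter, 90 mm tall, standing; the point is 45 mm above its underside, over the middle. Leave it alone.

How it is judged:
By the outcome, as a careful person would: the job done as asked, in the order asked, and still so for the second after the job is handed in, with the robot touching nothing.
It also fails if it takes over 70 s, if anything falls off the work surface, if the arm or the gripper's body presses on something with over 40 N, if the wrist force passes 120 N, or if a joint passes its speed limit or range.

## Robot

A 7-joint arm with a two-finger parallel gripper is mounted at the origin on a cart in front of the work surface, level with it; the furniture and walls round the work are solid. World frame = base frame: x ahead of the robot, y to its left, z up, the work surface at z = 0. Lengths are in m, angles in rad, forces in N, time in s.
With the tool pointing down it reaches from about 0.425 to 1.025 m from the base axis. Payload 9.4 kg.
Tool frame: the origin (TCP) lies midway between the tips of the shut fingers; the grasp point (between the pads) lies 19 mm behind it; z points along the fingers, y is the line along which they close (so a half turn about z gives the same grasp; the last joint's range is limited). The gripper opens to 85 mm and grips with 20 to 120 N. Pads are 22 mm wide; open, the fingers measure 114 mm over their backs; the gripper's body (76 mm by 85 mm) begins 54 mm behind the grasp point. The pads swing forward as they close: fully open they stand 13 mm farther back than shut.
Start: joints at [-1.321, 0.599, -0.003, 1.599, 0.002, 0.943, -0.08], TCP at [0.233, 0.687, 0.231] pointing down, gripper open.
Joint ranges: [-2.57, 2.57], [-0.35, 1.97], [-1.29, 1.29], [0.11, 2.56], [-1.05, 4.19], [0.11, 1.86], [-2.63, 2.63]. Speed limits (rad/s): [2.22, 2.22, 3.01, 3.01, 3.14, 3.14, 3.14].

## Interface

Orientations are given as a unit quaternion [x, y, z, w].
In Python, from bench import observe, cams, manip, models gives the robot as it stands.
- The arm moves only by the tool drive_tool, never from a script. Its argument "commands" is a list of rows, each a list of 3 entries, a list of its own where there are three numbers: the shift along the world's x, y, z in m, then the turn about the world's z in rad, then the finger opening in m, from 0 to 0.0854. A call has 1 to 12 rows; each row shifts and turns the commanded pose from where the row before left it; what a row does not reach is not made up. A row lasts 1/12 s, in which the tool goes at most 41.7 mm and 7.16 degrees, less where a joint would pass 70% of its speed; a pose out of reach is approached as far as the arm can. A call with a gripper value outside its range is refused whole. The fingers move at their own pace and stop on an object; "force" is the grip in N (left out, the last holds). Time passes only in rows, so rows that do not move let the fingers close. It gives the time, the measured TCP pose, the force, the opening and the grip force at its end, in the units of the state.
- observe(): the state, without advancing time (a new reading comes with each control period).
- cams.get_image(name): name is "side" or "top" or "wrist"; returns the picture (480x640x3 uint8, red, green, blue); there is no depth.
- cams.calibration(name): a dict with "K" (3x3 intrinsics, pixels), "R" (3x3) and "t" (3): a world point X has camera coordinates R X + t; the wrist camera has in their place "T_tool_cam" (4x4, takes a point from camera to tool coordinates, whose origin is the TCP and whose axes are the flange's). Camera axes: x right, y down, z forward; pixel columns grow to the right and rows downward; lengths in m; the calibration is good to about 2 mm. A picture is of the moment at which its call begins: read the wrist's pose just before it. calibration takes no time and is no camera call.
- manip.hand_in(): hands the job in; it is judged then, once.
Trained networks look in the newest picture that a camera, given by its name, has taken for a name from the list of things; names that differ only in an ending like _2 or _b are one class to them, and where a whole thing is asked for, a point or a joint stands for the part that bears it (a point fixed in the world has none). Each returns a list of dicts, best first, with "conf" (0 to 1); they miss things now and then, are a little off and sometimes report something else, mostly with a low value. They report only what shows in the picture. A call takes as long as a camera call.
- models.search_frame(name, camera): "rect" ([left, top, right, bottom] in pixels, round what is visible of it).
- models.place_of(name, camera): "pixel" ([column, row] in pixels: a listed point, or the origin of a listed thing).
The state is a dict: "time_s": time; "joints": joint angles; "qd": joint speeds; "joint_torque": joint torques, N m; "ee_pos": TCP position; "ee_rot": TCP orientation; "wrist_force": force on the tool from outside, world axes, zero at the start; "wrist_torque": the same for the moment, N m; "gripper_width": finger opening in m; "grasp_force": force on a finger pad.
Only numpy, scipy, OpenCV 4.12 (cv2) and the standard library are available. Lean on these libraries where they do the work, as an engineer would, in place of code of your own. Each camera call takes 0.05 s, during which the arm holds its last target. There are 200 camera calls.

## Working session

There is one attempt and no reset: what is moved stays moved. The work goes in short steps, Python scripts to look and compute and a tool call to move; the robot and the scene stay as the last step left them, time stands still between calls to the robot, and variables do not carry over. Pictures are saved under pics/ and viewed, at most 10 in all, crops included, and the job is handed in when it is done.

Besides the shell and the picture viewer there is one more tool, called after "Emit:" as name([rows], argument=value, ...), one row to a line, values as JSON. drive_tool: Moves the arm, as the interface text tells. Its arguments: {"type":"object","properties":{"commands":{"type":"array","items":{"type":"array"}},"force":{"type":"number"}},"required":["commands"]}

```bash
mkdir -p pics; cat > h.py <<'E'
from bench import observe,cams,manip,models
import numpy as np,cv2
def snap(c,fn=None):
    im=cams.get_image(c)
    if fn: cv2.imwrite('pics/'+fn,im[:,:,::-1])
    return im
def ray(c,p):
    k=cams.calibration(c);R=np.array(k['R']);t=np.array(k['t'])
    d=R.T@np.linalg.inv(k['K'])@np.array([p[0],p[1],1.]);return -R.T@t,d/np.linalg.norm(d)
def onz(c,p,z):
    o,d=ray(c,p);return o+d*(z-o[2])/d[2]
def proj(c,X):
    k=cams.calibration(c);v=np.array(k['K'])@(np.array(k['R'])@X+np.array(k['t']));return v[:2]/v[2]
def tri(rs):
    A=sum(np.eye(3)-np.outer(d,d) for o,d in rs);b=sum((np.eye(3)-np.outer(d,d))@o for o,d in rs);return np.linalg.solve(A,b)
E
python3 - <<'E'
from h import *
np.set_printoptions(precision=4,suppress=True)
s=observe();print(s)
Z=dict(cartridge_1_mid=.068,cartridge_1_foot=.01,stand=0,balance=0,cup_floor=None,gas_unit=0,well_mouth=.066,oil_bottle_mid=.039,dial_timer_mid=.052,marker_mid=.005,clay_tray_mid=.005,vial_mid=.045)
for c in('top','side'):
    snap(c,c+'0.png');print(c,ray(c,(320,240)))
    for n,z in Z.items():
        for r in models.place_of(n,c)[:3]:
            print(n,np.round(r['pixel'],1),round(r['conf'],2),onz(c,r['pixel'],.06 if z is None else z))
E
```

```text
{'time_s': 0.0, 'joints': array([-1.3207,  0.6001, -0.0025,  1.6001,  0.0018,  0.9429, -0.0798]), 'qd': array([ 0.0004,  0.0009,  0.0006, -0.0002,  0.0003, -0.0011, -0.001 ]), 'joint_torque': array([  0.    , -77.6445,   1.565 , -25.8006,   0.0124,   0.0092,
        -0.    ]), 'ee_pos': array([0.2326, 0.6862, 0.2304]), 'ee_rot': array([ 0.1627,  0.9867, -0.0008, -0.0001]), 'wrist_force': array([-0.8343,  0.2783, -0.1389]), 'wrist_torque': array([-0.0537,  0.0163,  0.0506]), 'grasp_force': 0.0, 'gripper_width': 0.08498409603666998}
top (array([0.4307, 0.0238, 1.3676]), array([ 0.0718, -0.0021, -0.9974]))
cartridge_1_mid [202.9 302.4] 0.69 [0.3932 0.2768 0.068 ]
cartridge_1_foot [212.7 304.8] 0.64 [0.3858 0.266  0.01  ]
stand [226.4 308.4] 0.94 [0.3767 0.2367 0.    ]
balance [345.2 236.6] 0.59 [ 0.5359 -0.0369  0.    ]
balance [206.7 302.4] 0.27 [0.3911 0.2814 0.    ]
cup_floor [314.5 262.7] 0.84 [0.4752 0.034  0.06  ]
gas_unit [459.2 254.5] 0.81 [ 0.4903 -0.2972  0.    ]
well_mouth [465.4 254.5] 0.57 [ 0.4872 -0.2952  0.066 ]
well_mouth [409.  191.7] 0.21 [ 0.627  -0.1757  0.066 ]
oil
[... 651 characters left out ...]
ge_1_foot [219.7 240.1] 0.54 [0.4021 0.2711 0.01  ]
stand [223.7 247. ] 0.62 [0.4013 0.2489 0.    ]
balance [297.1 222.8] 0.72 [0.6308 0.2901 0.    ]
balance [346.2 277.1] 0.59 [ 0.5376 -0.0442  0.    ]
cup_floor [298.5 225.8] 0.73 [0.5347 0.1301 0.06  ]
gas_unit [418.1 337.7] 0.97 [ 0.4962 -0.2905  0.    ]
well_mouth [423.8 304.1] 0.97 [ 0.4948 -0.2982  0.066 ]
well_mouth [222.9 250.6] 0.58 [0.3285 0.0833 0.066 ]
oil_bottle_mid [449.3 281.6] 0.96 [ 0.6308 -0.2311  0.039 ]
dial_timer_mid [317.6 216.1] 0.93 [0.6207 0.1792 0.052 ]
marker_mid [249.3 277. ] 0.66 [0.3714 0.0613 0.005 ]
clay_tray_mid [284.8 304.8] 0.67 [ 0.3706 -0.079   0.005 ]
vial_mid [427.1 270.3] 0.94 [ 0.6234 -0.1822  0.045 ]
```

View pics/top0.png

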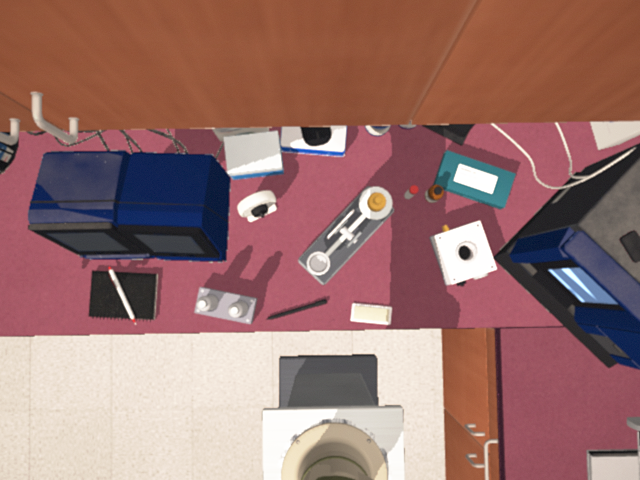

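View pics/side0.png

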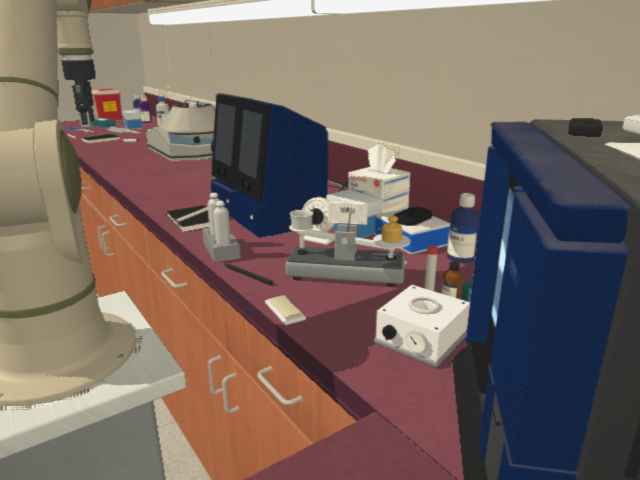

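Top view: cartridge necks at about (204,299) and (236,308) in the stand, cup at (318,262), check weight at (375,203), well at (465,252). The side view agrees (stand near (221,245), raised cup at (301,215)), so some network hits, such as balance at (297,223) and cartridge at (317,216), are false. Moving over the stand for a wrist view.

Emit:
drive_tool([
  [[0.013,-0.036,0.005],-0.125,0.085],
  [[0.013,-0.036,0.005],-0.125,0.085],
  [[0.013,-0.036,0.005],-0.125,0.085],
  [[0.013,-0.036,0.005],-0.125,0.085],
  [[0.013,-0.036,0.005],-0.125,0.085],
  [[0.013,-0.036,0.005],-0.125,0.085],
  [[0.013,-0.036,0.005],-0.125,0.085],
  [[0.013,-0.036,0.005],-0.125,0.085],
  [[0.013,-0.036,0.005],-0.125,0.085],
  [[0.013,-0.036,0.005],-0.125,0.085],
  [[0.013,-0.036,0.005],-0.125,0.085],
  [[0.013,-0.036,0.005],-0.125,0.085],
])

```text
time_s: 2.3
ee_pos: [0.389, 0.2529, 0.2918]
ee_rot: [0.793, 0.609, 0.0, -0.0]
wrist_force: [1.2, 1.5, -0.3]
gripper_width: 0.0853
grasp_force: 0.0
```

```bash
cat >> h.py <<'E'
from scipy.spatial.transform import Rotation as Ro
def wr(p,s):
    k=cams.calibration('wrist');T=np.array(k['T_tool_cam']);R=Ro.from_quat(s['ee_rot']).as_matrix()
    d=R@T[:3,:3]@np.linalg.inv(k['K'])@np.array([p[0],p[1],1.]);return R@T[:3,3]+s['ee_pos'],d/np.linalg.norm(d)
def wz(p,s,z):
    o,d=wr(p,s);return o+d*(z-o[2])/d[2]
E
python3 - <<'E'
from h import *
np.set_printoptions(precision=4,suppress=True)
s=observe();print(s['ee_pos'],s['ee_rot'],s['joints'],cams.calibration('wrist')['T_tool_cam'])
snap('wrist','w1.png')
for n,z in dict(cartridge_1_mid=.068,cartridge_1_foot=.01,stand=0).items():
    for r in models.place_of(n,'wrist')[:3]: print(n,r['pixel'],r['conf'],wz(r['pixel'],s,z))
E
```

```text
[0.389  0.2529 0.2918] [ 0.7934  0.6087  0.0004 -0.0002] [-1.0829  0.2189  0.4726  2.1229 -0.1354  0.827  -0.79  ] [[ 0.0005 -0.9623 -0.272   0.069 ]
 [ 1.      0.0004  0.0006  0.0003]
 [-0.0005 -0.272   0.9623 -0.1416]
 [ 0.      0.      0.      1.    ]]
cartridge_1_mid [321.4, 192.1] 0.59 [0.3936 0.2712 0.068 ]
cartridge_1_foot [322.2, 187.6] 0.72 [0.3938 0.2685 0.01  ]
stand [327.8, 216.2] 0.78 [0.391  0.2309 0.    ]
```

View pics/w1.png

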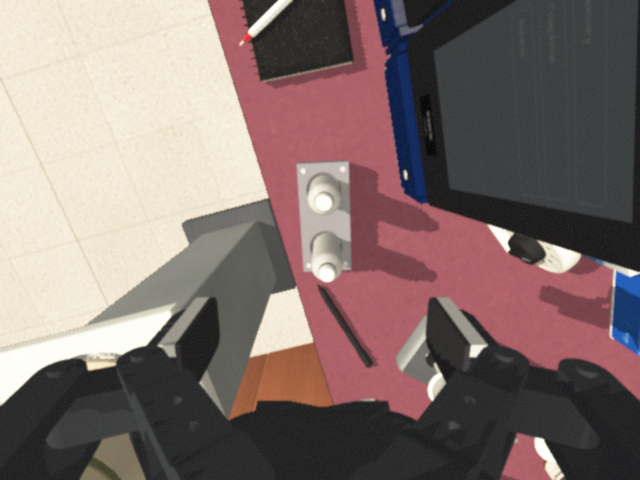

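The stand's top corners are at about (298,163), (348,160), (352,270) and (303,272). The neck tops are at (323,201) and (327,271).

```bash
python3 - <<'E'
from h import *
np.set_printoptions(precision=4,suppress=True)
s=observe()
c=np.array([wz(p,s,.034) for p in [(298,163),(348,160),(352,270),(303,272)]]);print(c,c.mean(0))
a=(c[0]+c[1]-c[2]-c[3])[:2];a/=np.linalg.norm(a);print(a,np.degrees(np.arctan2(a[1],a[0])))
for k in(1,-1): print('cart',c.mean(0)[:2]+k*.034*a)
print([wz(p,s,.126) for p in [(323,201),(327,271)]])
print([onz('top',p,.126) for p in [(204,298),(236,308)]])
y=Ro.from_quat(s['ee_rot']).as_matrix()[:,1];print('closing',np.degrees(np.arctan2(y[1],y[0])))
# cup, well, in top/side
for n in ('cup_floor','well_mouth','balance'):
  print(n,tri([ray('top',models.place_of(n,'top')[0]['pixel'])]+[ray('side',p) for p in {'cup_floor':[(301,218)],'well_mouth':[(423.8,304.1)],'balance':[(346.2,277.1)]}[n]]))
for n in('cup_floor','balance','beam'):
  for cm in('top','side'): print(n,cm,[(np.round(r['rect']),round(r['conf'],2)) for r in models.search_frame(n,cm)[:2]])
E
```

```text
[[0.3755 0.3058 0.034 ]
 [0.43   0.2949 0.034 ]
 [0.4043 0.1675 0.034 ]
 [0.3463 0.1801 0.034 ]] [0.389  0.2371 0.034 ]
[0.2123 0.9772] 77.74116080896518
cart [0.3962 0.2703]
cart [0.3818 0.2038]
[array([0.3951, 0.2721, 0.126 ]), array([0.3821, 0.2077, 0.126 ])]
[array([0.4039, 0.2632, 0.126 ]), array([0.3822, 0.1973, 0.126 ])]
closing -14.73609740269693
cup_floor [0.4758 0.0319 0.1185]
well_mouth [ 0.4899 -0.2976  0.0668]
balance [ 0.5384 -0.0387 -0.0026]
cup_floor top [(array([306., 249., 331., 278.]), 0.77)]
cup_floor side [(array([289., 207., 314., 245.]), 0.76)]
balance top [(array([300., 185., 395., 287.]), 0.75), (array([198., 297., 220., 313.]), 0.67)]
balance side [(array([287., 203., 410., 286.]), 0.82)]
beam top [(array([326., 217., 364., 254.]), 0.73)]
beam side [(array([298., 232., 394., 251.]), 0.66)]
```

Emit:
drive_tool([
  [[-0.0035,-0.023,0],0.02,0.085],
  [[-0.0035,-0.024,-0.02],0.022,0.085],
  [[0,0,-0.03],0,0.085],
  [[0,0,-0.03],0,0.085],
  [[0,0,-0.03],0,0.085],
  [[0,0,0],0,0.085],
])

```text
time_s: 3.45
ee_pos: [0.3799, 0.2067, 0.1777]
ee_rot: [0.778, 0.628, -0.003, 0.0]
wrist_force: [-0.7, -1.1, -0.6]
gripper_width: 0.085
grasp_force: 0.0
```

```bash
python3 - <<'E'
from h import *
np.set_printoptions(precision=4,suppress=True)
s=observe();print(s['ee_pos'],s['joints'])
snap('wrist','w2.png')
for n,z in dict(cartridge_1_mid=.068,cartridge_1_foot=.01,stand=0).items():
    for r in models.place_of(n,'wrist')[:3]: print(n,r['pixel'],r['conf'],wz(r['pixel'],s,z))
E
```

```text
[0.3799 0.2067 0.1777] [-0.9231  0.3657  0.3907  2.3134 -0.2795  0.5112 -0.5233]
stand [327.2, 186.2] 0.6 [0.3903 0.2344 0.    ]
```

View pics/w2.png

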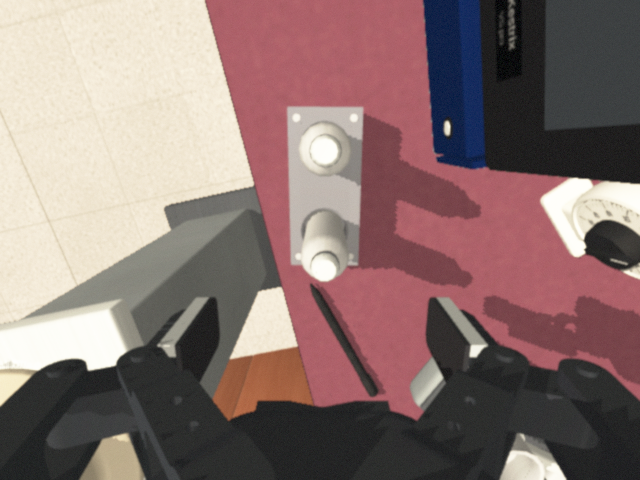

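The necks now show at (325,149) and (323,267), and the stand corners at (288,107), (363,108), (357,267) and (290,265).

```bash
python3 - <<'E'
from h import *
np.set_printoptions(precision=4,suppress=True)
s=observe()
print([wz(p,s,.126) for p in [(325,149),(323,267)]])
c=np.array([wz(p,s,.034) for p in [(288,107),(363,108),(357,267),(290,265)]]);print(c,c.mean(0))
R=Ro.from_quat(s['ee_rot']).as_matrix();print(R[:,1],R[:,2])
E
```

```text
[array([0.3982, 0.2713, 0.126 ]), array([0.3827, 0.2048, 0.126 ])]
[[0.3773 0.3063 0.034 ]
 [0.4339 0.2933 0.034 ]
 [0.4051 0.1657 0.034 ]
 [0.3482 0.18   0.034 ]] [0.3911 0.2363 0.034 ]
[ 0.9772 -0.2125  0.0009] [ 0.0011  0.0008 -1.    ]
```

Emit:
drive_tool([
  [[0.003,-0.002,-0.02],0,0.085],
  [[0,0,-0.025],0,0.085],
  [[0,0,-0.025],0,0.085],
  [[0,0,-0.025],0,0.085],
  [[0,0,-0.012],0,0.085],
  [[0,0,0],0,0.085],
  [[0,0,0],0,0.085],
])

```text
time_s: 4.23
ee_pos: [0.3854, 0.2061, 0.0752]
ee_rot: [0.779, 0.628, 0.001, -0.0]
wrist_force: [-1.5, -0.1, 0.7]
gripper_width: 0.0852
grasp_force: 0.0
```

Emit:
drive_tool([
  [[-0.002,-0.0015,-0.009],0,0.085],
  [[0,0,0],0,0.06],
  [[0,0,0],0,0.02],
  [[0,0,0],0,0.02],
  [[0,0,0],0,0.02],
  [[0,0,0],0,0.02],
  [[0,0,0],0,0.02],
  [[0,0,0],0,0.02],
  [[0,0,0],0,0.02],
], force=40)

```text
time_s: 4.98
ee_pos: [0.3826, 0.2045, 0.0661]
ee_rot: [0.778, 0.628, 0.0, -0.0]
wrist_force: [-2.1, 0.7, 12.9]
gripper_width: 0.0312
grasp_force: 38.4
```

Emit:
drive_tool([
  [[0,0,0.01],0,0.02],
  [[0,0,0.03],0,0.02],
  [[0,0,0.04],0,0.02],
  [[0,0,0.04],0,0.02],
  [[0,0,0.04],0.05,0.02],
  [[0.008,-0.02,0.02],0.12,0.02],
  [[0.008,-0.02,0],0.12,0.02],
  [[0.008,-0.02,0],0.12,0.02],
  [[0.008,-0.02,0],0.12,0.02],
  [[0.008,-0.02,0],0.12,0.02],
  [[0,0,0],0,0.02],
  [[0,0,0],0,0.02],
])

```text
time_s: 5.98
ee_pos: [0.4227, 0.1029, 0.2455]
ee_rot: [0.539, 0.842, 0.0, -0.0]
wrist_force: [1.0, 0.1, -1.4]
gripper_width: 0.0308
grasp_force: 40.1
```

```bash
python3 - <<'E'
from h import *
np.set_printoptions(precision=4,suppress=True)
s=observe();print(s['ee_pos'],s['joints'],s['wrist_force'],s['gripper_width'])
snap('wrist','w3.png')
for n,z in dict(cup_floor=.09,balance=0,cartridge_1_mid=s['ee_pos'][2]+.003).items():
    for r in models.place_of(n,'wrist')[:3]: print(n,r['pixel'],r['conf'],wz(r['pixel'],s,z))
E
```

```text
[0.4227 0.1029 0.2455] [-0.6687  0.2413  0.3715  2.2337 -0.1372  0.6871  0.2311] [ 1.008   0.1084 -1.3558] 0.030756413973768174
cartridge_1_mid [377.9, 20.4] 0.58 [0.3948 0.2105 0.2485]
```

View pics/w3.png

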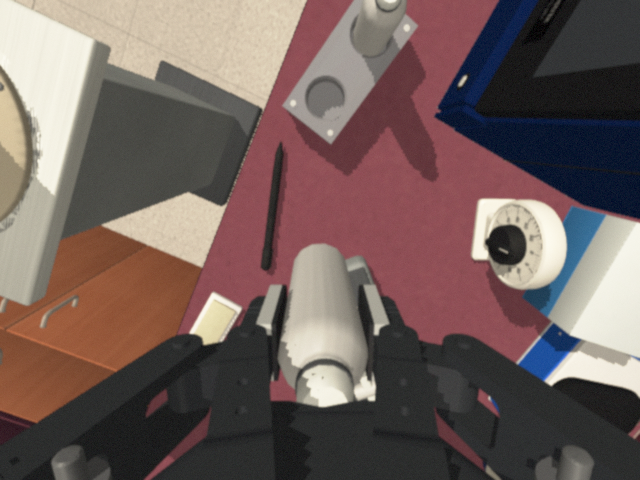

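The cartridge is held upright, with its foot edge at about (320,245). The cup is hidden behind it, so I'm moving past the cup, above the tower, to see the cup from there.

Emit:
drive_tool([
  [[0.02,-0.023,0.01],0.05,0.02],
  [[0.02,-0.023,0.01],0.05,0.02],
  [[0.02,-0.023,0],0.05,0.02],
  [[0.02,-0.023,0],0.05,0.02],
  [[0.02,-0.023,0],0.05,0.02],
  [[0.02,-0.023,0],0.035,0.02],
  [[0,0,0],0,0.02],
  [[0,0,0],0,0.02],
])

```text
time_s: 6.85
ee_pos: [0.5432, -0.0344, 0.2648]
ee_rot: [0.413, 0.911, -0.0, -0.0]
wrist_force: [-0.6, 0.7, -1.7]
gripper_width: 0.0312
grasp_force: 40.1
```

```bash
python3 - <<'E'
from h import *
np.set_printoptions(precision=4,suppress=True)
s=observe();print(s['ee_pos'],s['joints'],s['wrist_force'],s['gripper_width'])
snap('wrist','w4.png')
for n,z in dict(cup_floor=.09,balance=0).items():
    for r in models.place_of(n,'wrist')[:3]: print(n,r['pixel'],r['conf'],wz(r['pixel'],s,z))
k=cams.calibration('wrist');T=np.linalg.inv(k['T_tool_cam'])
for X in [(.016,0,.055),(.016,.016,.049),(0,0,-.061)]:
    v=np.array(k['K'])@(T[:3,:3]@X+T[:3,3]);print(X,v[:2]/v[2])
y=Ro.from_quat(s['ee_rot']).as_matrix()[:,1];print('closing',np.degrees(np.arctan2(y[1],y[0])))
E
```

```text
[ 0.5432 -0.0344  0.2648] [-0.2954  0.3552  0.3433  1.9921 -0.1599  0.8204  0.8561] [-0.5952  0.7163 -1.7357] 0.03121783348664218
cup_floor [310.6, 114.2] 0.76 [0.476  0.0278 0.09  ]
cup_floor [318.0, 314.5] 0.15 [ 0.604  -0.1098  0.09  ]
balance [322.2, 203.0] 0.9 [ 0.5436 -0.0345  0.    ]
(0.016, 0, 0.055) [321.7015 236.193 ]
(0.016, 0.016, 0.049) [350.1337 238.9696]
(0, 0, -0.061) [321.4274 402.5345]
closing 41.17396327851961
```

View pics/w4.png

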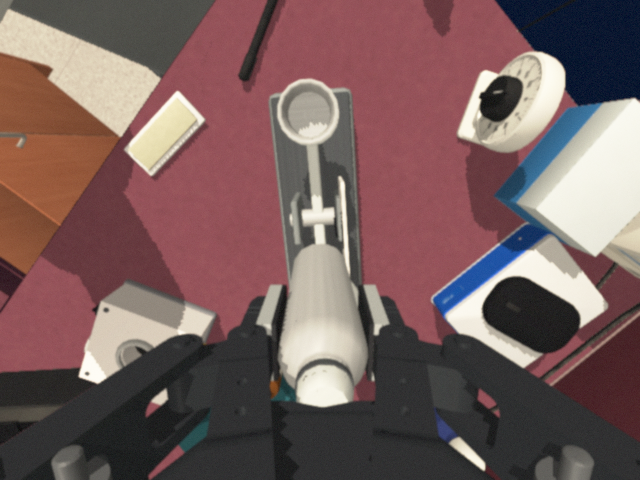

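The cup rim is centred at about (308,112) in the wrist view, roughly 64 px across. The foot edge at row ~243 fits a centred grasp.

```bash
python3 - <<'E'
from h import *
np.set_printoptions(precision=4,suppress=True)
s=observe()
for z in(.09,.11,.12): print(wz((308,112),s,z))
for v in(211,213,215): print(tri([wr((308,112),s),ray('side',(301,v))]))
im=cv2.imread('pics/side0.png')[190:270,270:430];cv2.imwrite('pics/c5.png',cv2.resize(im,(800,400),interpolation=cv2.INTER_CUBIC))
E
```

```text
[0.4717 0.0296 0.09  ]
[0.4733 0.0289 0.11  ]
[0.474  0.0286 0.12  ]
[0.476  0.0276 0.1346]
[0.4758 0.0277 0.1305]
[0.4755 0.0277 0.1263]
```

View pics/c5.png

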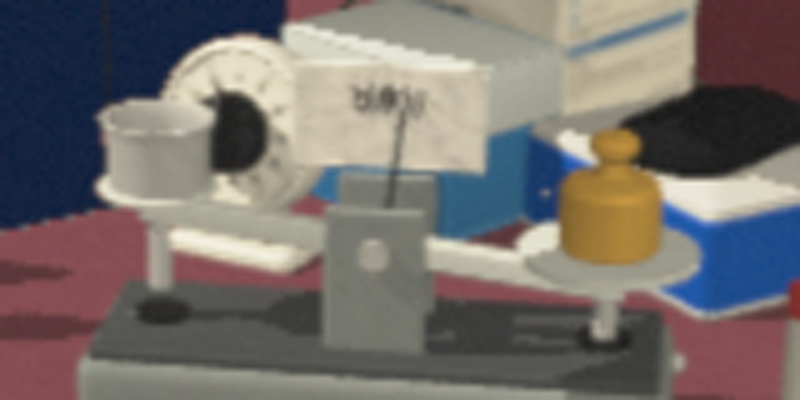

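The rim's centre in the side view is at about (302,213), so the rim is at z ≈ 0.131 and the cup floor at ≈ 0.107.

Emit:
drive_tool([
  [[-0.022,0.021,0],0,0.02],
  [[-0.023,0.021,0],0,0.02],
  [[-0.0225,0.0205,0],0,0.02],
  [[0,0,-0.02],0,0.02],
  [[0,0,-0.025],0,0.02],
  [[0,0,-0.018],0,0.02],
  [[0,0,0],0,0.02],
  [[0,0,0],0,0.02],
])

```text
time_s: 7.67
ee_pos: [0.4744, 0.0294, 0.2021]
ee_rot: [0.412, 0.911, -0.001, -0.001]
wrist_force: [0.2, -0.1, -1.2]
gripper_width: 0.0314
grasp_force: 40.2
```

```bash
python3 - <<'E'
from h import *
np.set_printoptions(precision=4,suppress=True)
s=observe();print(s['ee_pos'],s['wrist_force'])
w=snap('wrist');d=snap('side')
a=cv2.resize(w[200:350,240:400],(560,525),interpolation=cv2.INTER_CUBIC)
b=cv2.resize(d[150:250,270:330],(240,400),interpolation=cv2.INTER_CUBIC)
o=np.zeros((525,800,3),np.uint8);o[:,:560]=a;o[:400,560:]=b
cv2.imwrite('pics/c6.png',o[:,:,::-1])
for X in [(.4755,.028,.131),(.4755,.028,.107)]: print(proj('side',np.array(X)))
E
```

```text
[0.4744 0.0294 0.2021] [ 0.206  -0.1484 -1.245 ]
[300.2764 212.6981]
[300.5018 224.0292]
```

View pics/c6.png

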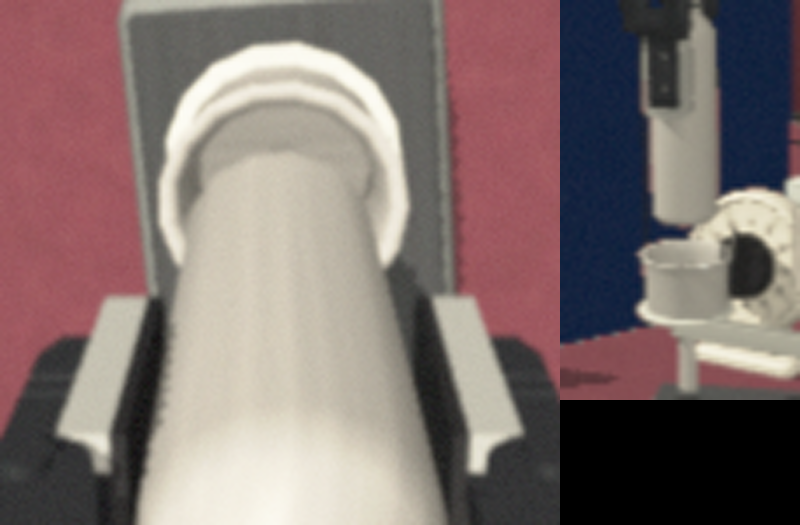

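```bash
python3 - <<'E'
from h import *
k=cams.calibration('wrist');T=np.linalg.inv(k['T_tool_cam'])
for X in [(0,0,.071),(.0215,0,.071),(-.0,.0215,.071),(.016,0,.049),(.0125,0,.055),(.013,0,.054),(.0145,0,.055)]:
    v=np.array(k['K'])@(T[:3,:3]@X+T[:3,3]);print(X,v[:2]/v[2])
E
```

```text
(0, 0, 0.071) [321.71609771 253.98690463]
(0.0215, 0, 0.071) [321.72086237 220.89389459]
(-0.0, 0.0215, 0.071) [355.56088646 253.99558367]
(0.016, 0, 0.049) [321.69696298 238.96443309]
(0.0125, 0, 0.055) [321.70284288 242.00746771]
(0.013, 0, 0.054) [321.70187176 241.65279164]
(0.0145, 0, 0.055) [321.70327997 238.69344416]
```

In the wrist crop the larger outer ring is the pan and the inner bright arc (crop row ~85) is the rim. The cartridge is centred over the rim in both views, so I'm lowering it gently.

Emit:
drive_tool([
  [[0,0,-0.006],0,0.02],
  [[0,0,-0.005],0,0.02],
  [[0,0,-0.004],0,0.02],
  [[0,0,-0.003],0,0.02],
  [[0,0,-0.003],0,0.02],
  [[0,0,0],0,0.02],
  [[0,0,0],0,0.02],
])

```text
time_s: 8.35
ee_pos: [0.4751, 0.0285, 0.1811]
ee_rot: [0.412, 0.911, -0.0, -0.0]
wrist_force: [0.9, 0.1, -2.0]
gripper_width: 0.0311
grasp_force: 40.2
```

Emit:
drive_tool([
  [[0,0,-0.003],0,0.02],
  [[0,0,-0.003],0,0.02],
  [[0,0,-0.003],0,0.02],
  [[0,0,-0.002],0,0.02],
  [[0,0,0],0,0.02],
  [[0,0,0],0,0.02],
])

```text
time_s: 8.85
ee_pos: [0.4752, 0.0286, 0.1701]
ee_rot: [0.412, 0.911, -0.0, -0.0]
wrist_force: [0.0, -0.9, -1.6]
gripper_width: 0.0309
grasp_force: 40.2
```

```bash
python3 - <<'E'
from h import *
s=observe();print(s['ee_pos'],s['wrist_force'])
w=snap('wrist');d=snap('side')
a=cv2.resize(w[200:350,240:400],(560,525),interpolation=cv2.INTER_CUBIC)
b=cv2.resize(d[150:250,270:330],(240,400),interpolation=cv2.INTER_CUBIC)
o=np.zeros((525,800,3),np.uint8);o[:,:560]=a;o[:400,560:]=b
cv2.imwrite('pics/c7.png',o[:,:,::-1])
E
```

```text
[0.47515394 0.02857366 0.17009896] [ 0.00455681 -0.93938189 -1.5523506 ]
```

View pics/c7.png

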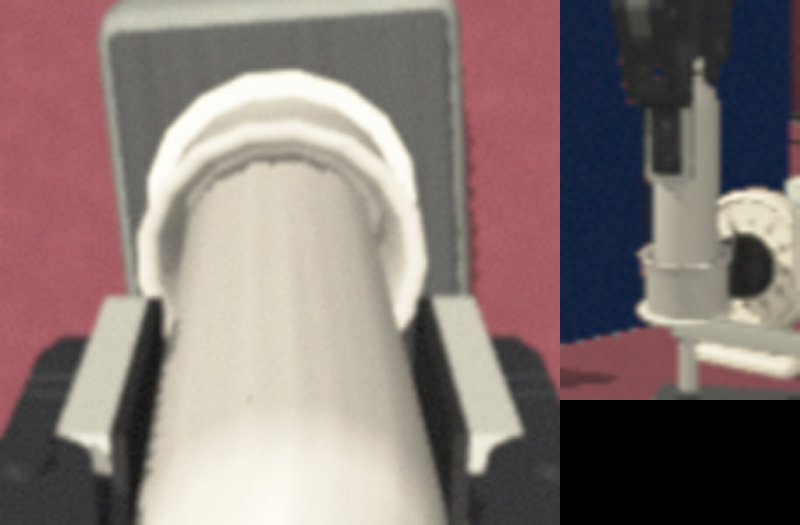

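The foot is inside the cup in both views. Lowering on to contact.

Emit:
drive_tool([
  [[0,0,-0.002],0,0.02],
  [[0,0,-0.002],0,0.02],
  [[0,0,-0.001],0,0.02],
  [[0,0,0],0,0.02],
  [[0,0,0],0,0.02],
])

```text
time_s: 9.37
ee_pos: [0.4752, 0.0286, 0.1652]
ee_rot: [0.412, 0.911, -0.0, -0.0]
wrist_force: [0.9, 0.1, -1.4]
gripper_width: 0.0312
grasp_force: 40.2
```

Emit:
drive_tool([
  [[0,0,-0.001],0,0.02],
  [[0,0,-0.001],0,0.02],
  [[0,0,0],0,0.02],
  [[0,0,0],0,0.02],
])

```text
time_s: 9.7
ee_pos: [0.4752, 0.0286, 0.1632]
ee_rot: [0.412, 0.911, -0.0, 0.0]
wrist_force: [0.2, -0.0, -1.9]
gripper_width: 0.031
grasp_force: 40.2
```

Emit:
drive_tool([
  [[0,0,-0.001],0,0.02],
  [[0,0,-0.001],0,0.02],
  [[0,0,0],0,0.02],
  [[0,0,0],0,0.02],
])

```text
time_s: 10.03
ee_pos: [0.4754, 0.0286, 0.1613]
ee_rot: [0.412, 0.911, 0.0, 0.0]
wrist_force: [0.3, 0.6, 0.1]
gripper_width: 0.0309
grasp_force: 40.3
```

Contact felt. Releasing.

Emit:
drive_tool([
  [[0,0,0],0,0.034],
  [[0,0,0],0,0.038],
  [[0,0,0],0,0.045],
  [[0,0,0],0,0.06],
  [[0,0,0],0,0.07],
  [[0,0,0],0,0.07],
  [[0,0,0],0,0.07],
  [[0,0,0],0,0.07],
  [[0,0,0],0,0.07],
  [[0,0,0],0,0.07],
  [[0,0,0],0,0.07],
], force=40)

```text
time_s: 10.95
ee_pos: [0.4752, 0.0286, 0.1613]
ee_rot: [0.412, 0.911, -0.0, 0.0]
wrist_force: [0.1, 0.4, -0.5]
gripper_width: 0.0698
grasp_force: 0.0
```

```bash
cat > bal.py <<'E'
from h import *
from scipy.ndimage import label
def wt(im):
    h=cv2.cvtColor(im,cv2.COLOR_RGB2HSV);r=h[195:260,370:410]
    m=(r[...,0]>12)&(r[...,0]<28)&(r[...,1]>130)&(r[...,2]>90);y,x=np.nonzero(m);return x.mean()+370,y.mean()+195,m.sum()
s0=cv2.imread('pics/side0.png')[:,:,::-1];s=snap('side','sideN.png')
print('brass start',wt(s0),'now',wt(s));print(observe()['wrist_force'])
for n in('cup_floor','cartridge_1','beam'): print(n,[(np.round(r['rect']),round(r['conf'],2)) for r in models.search_frame(n,'side')[:3]])
E
python3 bal.py
```

```text
brass start (np.float64(391.9198966408269), np.float64(230.5968992248062), np.int64(387)) now (np.float64(391.76178010471205), np.float64(230.68324607329842), np.int64(382))
[-0.25865753 -0.37177252 -0.73464131]
cup_floor [(array([286., 210., 316., 251.]), 0.55), (array([297., 227., 394., 251.]), 0.52)]
cartridge_1 [(array([207., 189., 220., 236.]), 0.73), (array([294., 170., 310., 221.]), 0.62)]
beam [(array([298., 234., 384., 251.]), 0.66)]
```

The brass weight hasn't moved (row 230.6 → 230.7) with the cartridge released, so the cup stays up and this one is spent. It also weighed ≈1.6 N at the wrist. It stays in the cup, and I'll fetch the other one.

Emit:
drive_tool([
  [[0,0,0.01],0,0.08],
  [[0,0,0.025],0,0.08],
  [[0,0,0.035],0,0.08],
  [[0,0,0.04],0,0.085],
  [[-0.01,0.03,0.01],-0.117,0.085],
  [[-0.01,0.03,0],-0.117,0.085],
  [[-0.01,0.03,0],-0.117,0.085],
  [[-0.01,0.03,0],-0.117,0.085],
  [[-0.01,0.03,0],-0.117,0.085],
  [[-0.01,0.03,0],-0.117,0.085],
  [[-0.01,0.03,0],-0.117,0.085],
  [[-0.008,0.03,0],-0.117,0.085],
])

```text
time_s: 12.15
ee_pos: [0.3965, 0.269, 0.2811]
ee_rot: [0.779, 0.626, -0.0, -0.0]
wrist_force: [1.8, 0.0, 0.5]
gripper_width: 0.0849
grasp_force: 0.0
```

Emit:
drive_tool([
  [[0,0,-0.03],0,0.085],
  [[0,0,-0.03],0,0.085],
  [[0,0,-0.03],0,0.085],
  [[0,0,0],0,0.085],
  [[0,0,0],0,0.085],
])

```text
time_s: 12.57
ee_pos: [0.3971, 0.2671, 0.1904]
ee_rot: [0.778, 0.628, -0.002, 0.0]
wrist_force: [0.6, -1.1, 0.3]
gripper_width: 0.0851
grasp_force: 0.0
```

```bash
python3 bal.py; python3 - <<'E'
from h import *
np.set_printoptions(precision=4,suppress=True)
s=observe();print(s['ee_pos'],s['joints'])
im=snap('wrist','w8.png')
for n,z in dict(cartridge_1_mid=.068,cartridge_1_foot=.01,stand=0).items():
    for r in models.place_of(n,'wrist')[:3]: print(n,r['pixel'],r['conf'],wz(r['pixel'],s,z))
print([r for r in models.search_frame('cartridge_1','wrist')])
y=Ro.from_quat(s['ee_rot']).as_matrix()[:,1];print('closing',np.degrees(np.arctan2(y[1],y[0])))
E
```

```text
brass start (np.float64(391.9198966408269), np.float64(230.5968992248062), np.int64(387)) now (np.float64(391.7178217821782), np.float64(230.37128712871288), np.int64(404))
[0.29952258 0.46015454 0.39369546]
cup_floor [(array([288., 212., 312., 246.]), 0.59)]
cartridge_1 [(array([206., 192., 223., 234.]), 0.65), (array([294., 166., 308., 218.]), 0.56)]
beam [(array([299., 232., 377., 246.]), 0.93)]
[0.3985 0.268  0.1926] [-0.9991  0.3865  0.3901  2.2068 -0.2621  0.5881 -0.6278]
cartridge_1_mid [317.3, 230.2] 0.95 [0.3959 0.2715 0.068 ]
cartridge_1_foot [318.5, 217.4] 0.88 [0.396  0.2695 0.01  ]
[{'rect': [293.9, 203.9, 339.9, 270.0], 'conf': 0.72}]
closing -12.135645386995739
```

Emit:
drive_tool([
  [[-0.0015,0.003,-0.02],0,0.085],
  [[0,0,-0.03],0,0.085],
  [[0,0,-0.03],0,0.085],
  [[0,0,-0.025],0,0.085],
  [[0,0,-0.015],0,0.085],
  [[0,0,-0.005],0,0.085],
  [[0,0,0],0,0.085],
  [[0,0,0],0,0.085],
])

```text
time_s: 13.68
ee_pos: [0.3964, 0.2707, 0.0665]
ee_rot: [0.778, 0.628, 0.0, 0.0]
wrist_force: [-0.1, -0.2, -0.3]
gripper_width: 0.0849
grasp_force: 0.0
```

Emit:
drive_tool([
  [[0,0,0],0,0.06],
  [[0,0,0],0,0.02],
  [[0,0,0],0,0.02],
  [[0,0,0],0,0.02],
  [[0,0,0],0,0.02],
  [[0,0,0],0,0.02],
  [[0,0,0],0,0.02],
], force=80)

```text
time_s: 14.27
ee_pos: [0.396, 0.271, 0.0668]
ee_rot: [0.778, 0.629, 0.0, -0.0]
wrist_force: [-2.6, -0.4, 11.7]
gripper_width: 0.0304
grasp_force: 78.1
```

Emit:
drive_tool([
  [[0,0,0.01],0,0.02],
  [[0,0,0.03],0,0.02],
  [[0,0,0.04],0,0.02],
  [[0,0,0.04],0,0.02],
  [[0,0,0.04],0,0.02],
  [[0,0,0.03],0,0.02],
  [[0,0,0],0,0.02],
  [[0,0,0],0,0.02],
])

```text
time_s: 14.93
ee_pos: [0.3961, 0.2712, 0.2571]
ee_rot: [0.777, 0.629, 0.002, -0.001]
wrist_force: [-0.5, 0.3, -4.5]
gripper_width: 0.0301
grasp_force: 80.0
```

It weighs ≈3 N at the wrist, so it's the full one. Checking the right-hand machine's clearance and the well estimate before going there.

```bash
python3 - <<'E'
from h import *
np.set_printoptions(precision=4,suppress=True)
print('machine corner tri',[tri([ray('top',p),ray('side',q)]) for p,q in [((497,255),(487,160)),((515,243),(492,125))]])
for z in (0,.2,.3,.4): print(z,[onz('top',p,z) for p in [(497,255),(515,238),(545,215),(610,367)]])
s4=dict(ee_pos=np.array([.5432,-.0344,.2648]),ee_rot=np.array([.4125,.911,0,0]))
for p in [(133,352)]: print(wz(p,s4,.066), 'tri3',tri([wr(p,s4),ray('top',(465.4,253)),ray('side',(423.8,304.1))]))
for c in ('top','side'):
  snap(c)
  for n in('well_mouth','gas_unit','vial_mid','oil_bottle_mid'): print(c,n,[(np.round(r['pixel'],1),round(r['conf'],2)) for r in models.place_of(n,c)[:2]],[np.round(r['rect']) for r in models.search_frame(n,c)[:1]])
E
```

```text
machine corner tri [array([ 0.5013, -0.3299,  0.2921]), array([ 0.5117, -0.3381,  0.34  ])]
0 [array([ 0.4876, -0.3838,  0.    ]), array([ 0.5259, -0.4263,  0.    ]), array([ 0.5777, -0.4972,  0.    ]), array([ 0.2288, -0.6321,  0.    ])]
0.2 [array([ 0.4793, -0.3242,  0.2   ]), array([ 0.512 , -0.3605,  0.2   ]), array([ 0.5562, -0.421 ,  0.2   ]), array([ 0.2583, -0.5362,  0.2   ])]
0.3 [array([ 0.4751, -0.2944,  0.3   ]), array([ 0.505 , -0.3276,  0.3   ]), array([ 0.5455, -0.3829,  0.3   ]), array([ 0.2731, -0.4882,  0.3   ])]
0.4 [array([ 0.471 , -0.2646,  0.4   ]), array([ 0.4981, -0.2947,  0.4   ]), array([ 0.5347, -0.3448,  0.4   ]), array([ 0.2878, -0.4403,  0.4   ])]
[ 0.4886 -0.2881  0.066 ] tri3 [ 0.4914 -0.2955  0.0633]
top well_mouth [(array([466.6, 250.4]), 0.89)] [array([431., 222., 496., 287.])]
top gas_unit [(array([314.7, 261.9]), 0.65), (array([459.7, 252.7]), 0.57)] [array([430., 221., 495., 289.])]
top vial_mid [(array([408.8, 192.6]), 0.61)] [array([404., 185., 418., 198.])]
top oil_bottle_mid [(array([433. , 191.8]), 0.62)] [array([424., 184., 446., 203.])]
side well_mouth [(array([427.4, 303.8]), 0.59)] [array([378., 287., 467., 366.])]
side gas_unit [(array([417. , 336.1]), 0.8)] [array([372., 285., 470., 367.])]
side vial_mid [(array([429.8, 272.3]), 0.63)] [array([422., 248., 436., 290.])]
side oil_bottle_mid [(array([452.8, 279.2]), 0.93)] [array([440., 258., 464., 299.])]
```

```bash
python3 - <<'E'
from h import *
np.set_printoptions(precision=4,suppress=True)
t=cv2.imread('pics/top0.png');d=cv2.imread('pics/side0.png')
# top: project hypothetical vertical lines at gripper envelope; side likewise
for im,c in((t,'top'),(d,'side')):
    for X in[(.49,-.345),(.53,-.345),(.45,-.345)]:
        for z,col in((.1,(0,255,0)),(.2,(0,255,255)),(.3,(0,0,255))):
            p=proj(c,np.array([*X,z]));cv2.circle(im,tuple(int(v) for v in p.round()),1,col,-1)
a=cv2.resize(t[180:380,430:630],(400,400),interpolation=cv2.INTER_CUBIC);b=cv2.resize(d[90:390,400:600],(400,600),interpolation=cv2.INTER_CUBIC)
o=np.zeros((600,800,3),np.uint8);o[:400,:400]=a;o[:,400:]=b;cv2.imwrite('pics/c9.png',o)
E
```

```text
(no output)
```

View pics/c9.png

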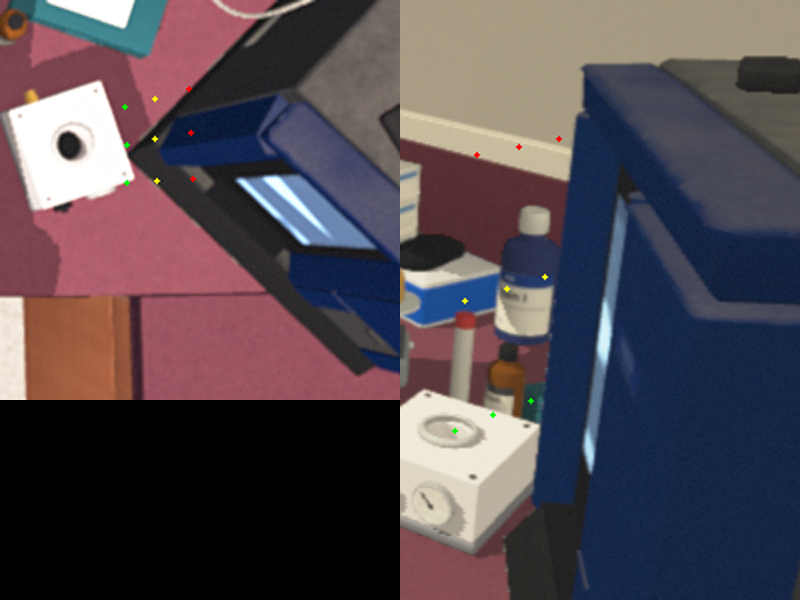

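The side view shows the gripper's envelope at the well clear of the blue panel by about 15–20 mm, as long as I come in from the inner side. Going over at height.

Emit:
drive_tool([
  [[0,0,0.035],0.08,0.02],
  [[0,-0.01,0.035],0.08,0.02],
  [[0.012,-0.038,0.01],0.08,0.02],
  [[0.012,-0.039,0],0.08,0.02],
  [[0.012,-0.039,0],0.08,0.02],
  [[0.012,-0.039,0],0.08,0.02],
  [[0.012,-0.039,0],0.08,0.02],
  [[0.012,-0.039,0],0.08,0.02],
  [[0.012,-0.039,0],0.08,0.02],
  [[0.012,-0.039,0],0.08,0.02],
  [[0.012,-0.039,0],0.08,0.02],
  [[0.012,-0.039,0],0.06,0.02],
])

```text
time_s: 16.83
ee_pos: [0.5162, -0.1302, 0.336]
ee_rot: [0.407, 0.914, 0.0, 0.0]
wrist_force: [1.1, 0.6, -2.3]
gripper_width: 0.0305
grasp_force: 80.6
```

Emit:
drive_tool([
  [[0.012,-0.037,-0.01],0,0.02],
  [[0.012,-0.038,-0.01],0,0.02],
  [[0.01,-0.038,-0.01],0,0.02],
  [[0,0,-0.03],0,0.02],
  [[0,0,0],0,0.02],
  [[0,0,0],0,0.02],
])

```text
time_s: 17.33
ee_pos: [0.5491, -0.2411, 0.2747]
ee_rot: [0.409, 0.912, -0.0, -0.002]
wrist_force: [0.2, -0.3, -2.4]
gripper_width: 0.0302
grasp_force: 80.5
```

```bash
python3 - <<'E'
from h import *
np.set_printoptions(precision=4,suppress=True)
s=observe();print(s['ee_pos'],s['joints'],s['wrist_force'])
im=snap('wrist','w10.png')
for n,z in dict(well_mouth=.066,gas_unit=0).items():
    for r in models.place_of(n,'wrist')[:3]: print(n,r['pixel'],r['conf'],wz(r['pixel'],s,z))
k=cams.calibration('wrist');T=np.linalg.inv(k['T_tool_cam']);R=Ro.from_quat(s['ee_rot']).as_matrix()
X=R.T@(np.array([.4905,-.2965,.066])-s['ee_pos']);v=np.array(k['K'])@(T[:3,:3]@X+T[:3,3]);print('expect',v[:2]/v[2],X)
g=cv2.medianBlur(cv2.cvtColor(im,cv2.COLOR_RGB2GRAY),3)
c=cv2.HoughCircles(g,cv2.HOUGH_GRADIENT,1,15,param1=100,param2=18,minRadius=14,maxRadius=40)
if c is not None:
  for q in c[0]:
    if np.hypot(*(q[:2]-v[:2]/v[2]))<70: print(q,wz(q[:2],s,.066))
print(R[:,1])
E
```

```text
[ 0.5491 -0.2411  0.2747] [-0.0512  0.4424  0.5375  1.8684 -0.2807  0.9101  1.3465] [ 0.2258 -0.3125 -2.3931]
well_mouth [247.1, 222.2] 0.64 [ 0.4985 -0.2994  0.066 ]
well_mouth [322.6, 268.4] 0.4 [ 0.5893 -0.2855  0.066 ]
gas_unit [254.3, 206.2] 0.76 [ 0.4917 -0.2989  0.    ]
expect [242.7122 214.9858] [-0.0031 -0.0802  0.2088]
[248.5 218.5  22.3] [ 0.4972 -0.2954  0.066 ]
[ 0.7467  0.6652 -0.0019]
```

Emit:
drive_tool([
  [[-0.004,-0.012,-0.02],0,0.02],
  [[0,0,-0.03],0,0.02],
  [[0,0,-0.03],0,0.02],
  [[0,0,-0.02],0,0.02],
  [[0,0,0],0,0.02],
  [[0,0,0],0,0.02],
  [[0,0,0],0,0.02],
])

```text
time_s: 18.07
ee_pos: [0.5473, -0.2534, 0.178]
ee_rot: [0.408, 0.913, 0.0, 0.001]
wrist_force: [0.2, 0.4, -2.7]
gripper_width: 0.0305
grasp_force: 80.5
```

```bash
cat > well.py <<'E'
from h import *
np.set_printoptions(precision=4,suppress=True)
s=observe();print(s['ee_pos'],s['wrist_force'])
im=snap('wrist','w11.png')
k=cams.calibration('wrist');T=np.linalg.inv(k['T_tool_cam']);R=Ro.from_quat(s['ee_rot']).as_matrix()
def pw(W):
    X=R.T@(np.array(W)-s['ee_pos']);v=np.array(k['K'])@(T[:3,:3]@X+T[:3,3]);return v[:2]/v[2]
e=pw([.496,-.296,.066]);print('expect',e,'px/mm',np.linalg.norm(pw([.506,-.296,.066])-e)/10)
for r in models.place_of('well_mouth','wrist')[:2]: print(r,wz(r['pixel'],s,.066))
g=cv2.medianBlur(cv2.cvtColor(im,cv2.COLOR_RGB2GRAY),3)
# rectify to world plane z=.066: 2 px/mm, 90x90 mm
n=200;xs=.496+(np.arange(n)-n/2)/2000;ys=-.296+(np.arange(n)-n/2)/2000
def rect(z):
    M=np.array([[pw([x,y,z]) for y in ys] for x in xs],np.float32);return cv2.remap(g,M[...,0],M[...,1],cv2.INTER_LINEAR)
for z in(.066,.060):
    a=rect(z);cv2.imwrite('pics/r%d.png'%(z*1000),a)
    c=cv2.HoughCircles(a,cv2.HOUGH_GRADIENT,1,2,param1=80,param2=14,minRadius=33,maxRadius=60)
    if c is not None:
        for q in c[0][:6]: print(z,'x %.4f y %.4f r %.1fmm'%(.496+(q[1]-n/2)/2000,-.296+(q[0]-n/2)/2000,q[2]/2))
E
python3 well.py; python3 -c "
import cv2;a=cv2.imread('pics/r66.png',0);b=cv2.resize(a,(40,40),interpolation=cv2.INTER_AREA)
for r in b: print(' '.join('%2d'%(v//10) for v in r))"
```

```text
[ 0.5473 -0.2534  0.178 ] [ 0.2023  0.3713 -2.7079]
expect [232.0743 233.5412] px/mm 1.3619231962751326
{'pixel': [234.4, 235.3], 'conf': 0.97} [ 0.4981 -0.2959  0.066 ]
{'pixel': [246.9, 214.9], 'conf': 0.52} [ 0.4954 -0.2775  0.066 ]
0.066 x 0.4957 y -0.2952 r 16.9mm
0.066 x 0.4932 y -0.2928 r 20.1mm
0.066 x 0.4947 y -0.2952 r 24.6mm
0.066 x 0.4988 y -0.2932 r 20.0mm
0.066 x 0.4922 y -0.2952 r 20.2mm
0.066 x 0.4963 y -0.2928 r 21.2mm
0.06 x 0.4957 y -0.2982 r 24.5mm
0.06 x 0.4963 y -0.2957 r 22.9mm
0.06 x 0.4952 y -0.2973 r 16.8mm
0.06 x 0.4967 y -0.2948 r 21.8mm
0.06 x 0.4947 y -0.2963 r 22.6mm
0.06 x 0.4927 y -0.2948 r 20.4mm
12 12 12 12 13 16 21 24 24 23 22 22 23 23 23 23 23 23 23 23 23 23 23 23 23 23 23 23 23 23 23 23 23 23 23 21 17 16 12  9
12 12 12 12 17 23 24 24 23 23 23 23 23 23 23 23 23 23 23 23 23 23 23 23 23 23 23 23 23 23 23 23 23 23 23 22 17 16 14  9
12 14 17 21 24 25 25 23 23 23 23 23 23 23 23 23 23 23 23 23 23 23 23 23 23 23 23 23 23 23 23 23 23 23 23 23 19 16 15 11
21 24 25 25 25 25 25 23 23 23 23 23 23 23 23 23 23 23 23 23 23 23 23 23 23 23 23 23 23 23 23 23 23 23 
[... 3637 characters left out ...]
3 23 23 23 23 23 23 23 23 23 23 23 23 23 23 23 23 23 23 23 23 23 23 23 23 23 23 23 23 23 24 25 25 25
 8  8  8 10 20 23 23 23 23 23 23 23 23 23 23 23 23 23 23 23 23 23 23 23 23 23 23 23 23 23 23 23 23 23 23 23 25 25 25 25
 8  8  9  9 17 23 23 23 23 23 23 23 23 23 23 23 23 23 23 23 23 23 23 23 23 23 23 23 23 23 23 23 23 23 23 23 25 25 25 24
 8  8  9  9 13 22 23 23 23 23 23 23 23 23 23 23 23 23 23 23 23 23 23 23 23 23 23 23 23 23 23 23 23 23 23 24 25 23 19 14
 8  8  8  8  9 13 10 10 13 17 22 23 23 23 23 23 23 23 23 23 23 23 23 23 23 23 23 23 22 22 22 22 22 21 19 20 19 17 14 12
 8  7  6  5  4  4  3  3  4  5 14 22 23 21 17 18 23 23 23 23 23 23 23 23 23 22 20 15 14 14 15 15 14 11 13 17 18 17 15 12
```

The well is at about (0.496, -0.295), with the collar and hole circles agreeing. Moving above it.

Emit:
drive_tool([
  [[-0.017,-0.014,0],0,0.02],
  [[-0.017,-0.014,0],0,0.02],
  [[-0.017,-0.014,-0.01],0,0.02],
  [[0,0,-0.015],0,0.02],
  [[0,0,-0.015],0,0.02],
  [[0,0,-0.008],0,0.02],
  [[0,0,0],0,0.02],
  [[0,0,0],0,0.02],
  [[0,0,0],0,0.02],
])

```text
time_s: 18.92
ee_pos: [0.4958, -0.2955, 0.1289]
ee_rot: [0.409, 0.913, -0.0, 0.001]
wrist_force: [-0.3, 0.4, -3.2]
gripper_width: 0.0305
grasp_force: 80.5
```

```bash
python3 - <<'E'
from h import *
np.set_printoptions(precision=4,suppress=True)
s=observe();print(s['ee_pos'],s['wrist_force'])
im=snap('wrist','w12.png')
k=cams.calibration('wrist');T=np.linalg.inv(k['T_tool_cam'])
def pt(X):
    v=np.array(k['K'])@(T[:3,:3]@np.array(X)+T[:3,3]);return v[:2]/v[2]
d=s['ee_pos'][2]-.066
print('mouth c',pt((0,0,d)),'far inner',pt((.018,0,d)),'L/R inner',pt((0,-.018,d)),pt((0,.018,d)),'foot far',pt((.016,0,.055)),pt((.014,0,.055)))
g=cv2.cvtColor(im,cv2.COLOR_RGB2GRAY)[190:290:2,262:382:3]
for i,r in enumerate(g): print(190+2*i,' '.join('%2d'%(v//10) for v in r))
E
```

```text
[ 0.4958 -0.2955  0.1289] [-0.2871  0.3552 -3.1865]
mouth c [321.7108 258.0509] far inner [321.7147 229.5418] L/R inner [292.3475 258.0437] [351.0693 258.0581] foot far [321.7062 236.1946] [321.7057 239.5219]
190 23 23 23 24 23 23 23 23 23 23 23 23 23 23 23 23 23 23 23 23 23 23 23 23 23 23 23 23 23 23 23 23 23 23 23 23 24 25 25 24
192 23 23 23 23 24 23 23 23 23 23 23 23 23 24 23 23 23 23 23 23 23 23 23 23 23 23 23 23 23 23 23 23 23 23 23 23 24 25 25 25
194 23 23 23 23 23 23 23 23 24 23 23 23 23 23 23 23 23 23 23 23 23 23 23 23 23 23 23 23 23 23 23 23 23 23 23 23 24 25 25 25
196 24 23 23 24 23 24 23 23 24 23 23 23 24 23 23 23 23 23 23 23 23 23 23 23 23 23 23 23 23 23 23 23 23 23 23 23 23 25 25 25
198 23 24 24 23 23 23 23 23 23 23 23 24 23 23 23 23 24 23 23 23 23 23 23 23 23 23 23 23 23 23 23 23 23 23 23 23 23 24 25 25
200 23 23 23 23 23 23 23 23 24 23 23 23 23 23 23 23 23 23 23 23 23 23 23 23 23 23 23 23 23 23 23 23 23 23 23 23 23 23 25 25
202 23 23 23 23 23 23 23 23 23 23 23 23 23 23 23 23 23 23 23 23 23 23 23 23 23 23 23 23 23 23 23 23 23 23 23 23 23 23 25 25
204 23 23 23 23 23 24 2
[... 4608 characters left out ...]
13 13 13 13 13 13 13 13 13 14 13 13 13 13 13 13 13 22 23 23 23 23 23 23 23 23 23
280 23 23 23 23 23 23 23 23 23 23 15 12 13 13 13 13 13 13 13 13 13 13 13 13 13 13 13 13 13 13 21 23 23 23 23 23 23 23 23 23
282 23 23 23 23 23 23 23 23 23 23 14 12 13 13 13 13 13 13 13 13 13 13 13 13 13 13 13 13 13 13 18 23 23 23 23 23 23 23 23 23
284 23 23 23 22 21 20 20 19 19 23 13 12 13 13 13 13 13 13 13 13 13 13 14 13 13 13 13 13 13 13 16 23 20 19 20 20 20 21 23 23
286 23 23 23 16 13 13 13  7  8 22 13 12 13 13 13 13 13 13 13 13 13 13 13 13 13 13 13 13 13 13 15 23 11  5 12 13 13 14 23 23
288 23 23 23 13 13 12 12  4  6 21 13 12 13 13 13 13 13 13 13 13 13 13 13 13 13 13 13 13 13 13 13 23  9  3 12 13 13 13 22 23
```

The foot lines up with the well: collar columns 283–358, foot centred at ~321, far hole edge at row 231. Descending with force checks.

Emit:
drive_tool([
  [[0,0,-0.003],0,0.02],
  [[0,0,-0.003],0,0.02],
  [[0,0,-0.002],0,0.02],
  [[0,0,-0.001],0,0.02],
  [[0,0,0],0,0.02],
  [[0,0,0],0,0.02],
])

```text
time_s: 19.47
ee_pos: [0.495, -0.2953, 0.1189]
ee_rot: [0.409, 0.913, -0.0, -0.0]
wrist_force: [-0.3, 0.5, -3.4]
gripper_width: 0.03
grasp_force: 80.5
```

Emit:
drive_tool([
  [[0,0,-0.0015],0,0.02],
  [[0,0,-0.0015],0,0.02],
  [[0,0,-0.0015],0,0.02],
  [[0,0,-0.0015],0,0.02],
  [[0,0,0],0,0.02],
])

```text
time_s: 19.88
ee_pos: [0.4949, -0.2952, 0.1126]
ee_rot: [0.409, 0.913, -0.0, -0.0]
wrist_force: [0.0, -1.1, -3.2]
gripper_width: 0.03
grasp_force: 80.5
```

Emit:
drive_tool([
  [[0,0,-0.0015],0,0.02],
  [[0,0,-0.0015],0,0.02],
  [[0,0,-0.0015],0,0.02],
  [[0,0,-0.0015],0,0.02],
  [[0,0,0],0,0.02],
])

```text
time_s: 20.3
ee_pos: [0.495, -0.2952, 0.1066]
ee_rot: [0.409, 0.913, -0.0, -0.0]
wrist_force: [-0.3, 0.5, -3.8]
gripper_width: 0.0304
grasp_force: 80.5
```

Emit:
drive_tool([
  [[0,0,-0.0015],0,0.02],
  [[0,0,-0.0015],0,0.02],
  [[0,0,-0.0015],0,0.02],
  [[0,0,-0.0015],0,0.02],
  [[0,0,0],0,0.02],
])

```text
time_s: 20.72
ee_pos: [0.4949, -0.2952, 0.1007]
ee_rot: [0.409, 0.913, -0.0, -0.0]
wrist_force: [-0.7, 0.7, -3.3]
gripper_width: 0.0301
grasp_force: 80.5
```

Emit:
drive_tool([
  [[0,0,-0.001],0,0.02],
  [[0,0,-0.001],0,0.02],
  [[0,0,-0.001],0,0.02],
  [[0,0,-0.001],0,0.02],
  [[0,0,0],0,0.02],
])

```text
time_s: 21.13
ee_pos: [0.495, -0.2952, 0.0968]
ee_rot: [0.409, 0.913, -0.0, -0.0]
wrist_force: [-0.3, 0.6, -4.0]
gripper_width: 0.03
grasp_force: 80.5
```

Emit:
drive_tool([
  [[0,0,-0.001],0,0.02],
  [[0,0,-0.001],0,0.02],
  [[0,0,-0.001],0,0.02],
  [[0,0,0],0,0.02],
])

```text
time_s: 21.47
ee_pos: [0.495, -0.2952, 0.0938]
ee_rot: [0.409, 0.913, 0.0, -0.0]
wrist_force: [-0.3, -0.5, -2.3]
gripper_width: 0.03
grasp_force: 80.5
```

Emit:
drive_tool([
  [[0,0,-0.001],0,0.02],
  [[0,0,-0.001],0,0.02],
  [[0,0,0],0,0.02],
])

```text
time_s: 21.72
ee_pos: [0.4952, -0.2954, 0.092]
ee_rot: [0.409, 0.913, -0.0, 0.0]
wrist_force: [-0.9, 0.3, 0.7]
gripper_width: 0.0302
grasp_force: 80.9
```

Emit:
drive_tool([
  [[0,0,-0.001],0,0.02],
  [[0,0,-0.001],0,0.02],
  [[0,0,0],0,0.02],
])

```text
time_s: 21.97
ee_pos: [0.4952, -0.2955, 0.0904]
ee_rot: [0.409, 0.913, 0.0, 0.0]
wrist_force: [-2.8, 0.6, 4.2]
gripper_width: 0.0304
grasp_force: 81.5
```

Emit:
drive_tool([
  [[0,0,-0.001],0,0.02],
  [[0,0,-0.001],0,0.02],
  [[0,0,0],0,0.02],
])

```text
time_s: 22.22
ee_pos: [0.4952, -0.2955, 0.0884]
ee_rot: [0.409, 0.913, 0.0, 0.0]
wrist_force: [-0.8, 0.1, 5.9]
gripper_width: 0.0306
grasp_force: 81.5
```

Emit:
drive_tool([
  [[0,0,-0.001],0,0.02],
  [[0,0,-0.001],0,0.02],
  [[0,0,0],0,0.02],
])

```text
time_s: 22.47
ee_pos: [0.4952, -0.2955, 0.0864]
ee_rot: [0.409, 0.913, 0.0, 0.0]
wrist_force: [-1.0, 0.7, 5.0]
gripper_width: 0.0302
grasp_force: 81.6
```

Plateau at ≈9 N net, so the seat is travelling.

Emit:
drive_tool([
  [[0,0,-0.001],0,0.02],
  [[0,0,-0.001],0,0.02],
  [[0,0,-0.001],0,0.02],
  [[0,0,0],0,0.02],
])

```text
time_s: 22.8
ee_pos: [0.4953, -0.2954, 0.0834]
ee_rot: [0.409, 0.913, 0.0, 0.0]
wrist_force: [-0.0, 0.6, 5.3]
gripper_width: 0.0305
grasp_force: 81.6
```

Emit:
drive_tool([
  [[0,0,-0.001],0,0.02],
  [[0,0,-0.0005],0,0.02],
  [[0,0,0],0,0.02],
])

```text
time_s: 23.05
ee_pos: [0.4952, -0.2955, 0.0819]
ee_rot: [0.409, 0.913, 0.0, 0.0]
wrist_force: [-0.8, 0.9, 5.6]
gripper_width: 0.0307
grasp_force: 81.6
```

Emit:
drive_tool([
  [[0,0,-0.0005],0,0.02],
  [[0,0,-0.0005],0,0.02],
  [[0,0,0],0,0.02],
])

```text
time_s: 23.3
ee_pos: [0.4952, -0.2955, 0.081]
ee_rot: [0.409, 0.913, 0.0, 0.0]
wrist_force: [-1.1, 0.4, 5.8]
gripper_width: 0.0302
grasp_force: 81.6
```

Emit:
drive_tool([
  [[0,0,-0.0005],0,0.02],
  [[0,0,-0.0005],0,0.02],
  [[0,0,0],0,0.02],
])

```text
time_s: 23.55
ee_pos: [0.4952, -0.2955, 0.08]
ee_rot: [0.409, 0.913, 0.0, 0.0]
wrist_force: [-1.7, 1.0, 5.7]
gripper_width: 0.0302
grasp_force: 81.6
```

Emit:
drive_tool([
  [[0,0,-0.0005],0,0.02],
  [[0,0,0],0,0.02],
])

```text
time_s: 23.72
ee_pos: [0.4952, -0.2955, 0.0795]
ee_rot: [0.409, 0.913, 0.0, 0.0]
wrist_force: [-1.8, 0.2, 5.8]
gripper_width: 0.0305
grasp_force: 81.6
```

Emit:
drive_tool([
  [[0,0,-0.0005],0,0.02],
  [[0,0,0],0,0.02],
])

```text
time_s: 23.88
ee_pos: [0.4953, -0.2955, 0.0791]
ee_rot: [0.409, 0.913, 0.0, 0.0]
wrist_force: [-1.8, 1.6, 7.7]
gripper_width: 0.0304
grasp_force: 81.7
```

Emit:
drive_tool([
  [[0,0,-0.0005],0,0.02],
  [[0,0,0],0,0.02],
  [[0,0,0],0,0.02],
])

```text
time_s: 24.13
ee_pos: [0.4953, -0.2955, 0.0789]
ee_rot: [0.409, 0.913, 0.0, 0.001]
wrist_force: [-1.8, 1.9, 10.4]
gripper_width: 0.0307
grasp_force: 82.0
```

Emit:
drive_tool([
  [[0,0,-0.0003],0,0.02],
  [[0,0,0],0,0.02],
  [[0,0,0],0,0.02],
])

```text
time_s: 24.38
ee_pos: [0.4953, -0.2956, 0.0787]
ee_rot: [0.409, 0.913, 0.0, 0.001]
wrist_force: [-2.2, 1.3, 11.8]
gripper_width: 0.0304
grasp_force: 82.1
```

Emit:
drive_tool([
  [[0,0,-0.0003],0,0.02],
  [[0,0,0],0,0.02],
  [[0,0,0],0,0.02],
])

```text
time_s: 24.63
ee_pos: [0.4953, -0.2956, 0.0785]
ee_rot: [0.409, 0.913, 0.0, 0.001]
wrist_force: [-2.8, 1.5, 13.3]
gripper_width: 0.0299
grasp_force: 82.3
```

Emit:
drive_tool([
  [[0,0,0.0005],0,0.02],
  [[0,0,0.0003],0,0.034],
  [[0,0,0],0,0.04],
  [[0,0,0],0,0.05],
  [[0,0,0],0,0.06],
  [[0,0,0],0,0.06],
  [[0,0,0],0,0.06],
], force=40)

```text
time_s: 25.22
ee_pos: [0.4951, -0.2953, 0.078]
ee_rot: [0.409, 0.913, -0.0, -0.0]
wrist_force: [-0.8, -0.2, -0.4]
gripper_width: 0.0601
grasp_force: 0.0
```

Hard stop felt at about 16 N net, 12 mm past contact. Released, now retreating straight up.

Emit:
drive_tool([
  [[0,0,0.01],0,0.06],
  [[0,0,0.025],0,0.06],
  [[0,0,0.035],0,0.06],
  [[0,0,0.035],0,0.06],
  [[0,0,0.035],0,0.06],
  [[0,0,0.035],0,0.06],
  [[-0.02,0.02,0.02],0,0.06],
  [[-0.02,0.03,0.02],0,0.06],
  [[0,0,0],0,0.06],
  [[0,0,0],0,0.06],
])

```text
time_s: 26.05
ee_pos: [0.4548, -0.2441, 0.2951]
ee_rot: [0.408, 0.913, 0.001, 0.001]
wrist_force: [0.0, -0.6, -0.0]
gripper_width: 0.0602
grasp_force: 0.0
```

```bash
python3 bal.py; python3 - <<'E'
from h import *
print(observe()['ee_pos'],observe()['time_s'])
# expected positions of spent in cup (floor .107) and full in well (foot ~.0225)
for n,X in (('spent',(.4755,.028,.165)),('full',(.496,-.2955,.0805)),('fulltop',(.496,-.2955,.1385)),('vial',(.6234,-.1822,.045)),('oil',(.6308,-.2311,.039))): print(n,[proj(c,np.array(X)).round(1) for c in('side','top')])
for c in('side','top'):
    snap(c,c+'E.png')
    for n in('cartridge_1_mid','vial_mid','oil_bottle_mid','marker_mid','clay_tray_mid','dial_timer_mid'):
        print(c,n,[(np.round(r['pixel']),round(r['conf'],2)) for r in models.place_of(n,c)[:3]])
    print([np.round(r['rect']) for r in models.search_frame('cartridge_1',c)[:3]])
E
```

```text
brass start (np.float64(391.9198966408269), np.float64(230.5968992248062), np.int64(387)) now (np.float64(391.5786802030457), np.float64(230.38071065989848), np.int64(394))
[ 0.56279405 -0.53079114  0.23678352]
cup_floor [(array([442., 260., 462., 298.]), 0.67), (array([285., 212., 312., 248.]), 0.56)]
cartridge_1 [(array([412., 256., 436., 311.]), 0.89), (array([293., 168., 309., 221.]), 0.76), (array([425., 247., 437., 265.]), 0.39)]
beam [(array([297., 234., 378., 251.]), 0.93), (array([293., 165., 306., 219.]), 0.31)]
[ 0.45528695 -0.24583428  0.2928708 ] 26.25
spent [array([300. , 196.3]), array([317. , 260.7])]
full [array([423.8, 295. ]), array([467.1, 250.1])]
fulltop [array([426.5, 261.1]), array([474. , 248.5])]
vial [array([427.1, 270.3]), array([410.5, 194.7])]
oil [array([449.3, 281.6]), array([431.9, 191.4])]
side cartridge_1_mid [(array([424., 293.]), 0.74)]
side vial_mid [(array([428., 270.]), 0.47)]
side oil_bottle_mid [(array([450., 280.]), 0.83)]
side marker_mid [(array([246., 274.]), 0.54)]
side clay_tray_mid [(array([285., 306.]), 0.63)]
side dial_timer_mid [(array([318., 216.]), 0.69)]
[array([293., 164., 309., 220.]), array([411., 259., 437., 309.])]
top cartridge_1_mid [(array([467., 251.]), 0.39)]
top vial_mid [(array([412., 189.]), 0.58)]
top oil_bottle_mid [(array([432., 192.]), 0.73)]
top marker_mid [(array([295., 312.]), 0.81)]
top clay_tray_mid [(array([372., 315.]), 0.59)]
top dial_timer_mid [(array([259., 206.]), 0.64)]
[array([311., 254., 325., 272.])]
```

The full cartridge is seated in the well, the spent one stands in the raised cup, and the bystanders haven't moved. Handing in.

```bash
python3 -c "
from bench import manip
print(manip.hand_in())"
```

```text
the job is handed in; nothing more can be done
None
```

The job is handed in at about 26 s: the full cartridge is pressed onto its stop in the gas unit (about 16 N on the wrist sensor), the spent one stands in the raised balance cup, and the things around it are in place.

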